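Put away samples and applicator after a coating trial

TASK

Tidy the bench after the coating trial: stand the two tall slim vials upright in the small-celled vial rack, one to a cell, stand the two squat jars upright in the shallow jar tray, one to a bay, and lay the steel applicator bar flat on its rest, along it between the two end lips and wholly on the plate. Set the glass down rather than dropping it, and leave the two culture dishes where they are.

Things in the scene. Friction and masses are not known exactly. Their poses are not given: they have to be found in the camera images.
- vial_a_mid (a point): Sample vial: upright clear glass cylinder with white screw cap, 28 mm diameter (cap 27 mm), 60 mm tall, about 35 g; one of two alike. Point: its centre, half-way up, 30 mm above its foot; z up.
- vial_b_mid (a point): Sample vial: upright clear glass cylinder with white screw cap, 28 mm diameter (cap 27 mm), 60 mm tall, about 35 g; one of two alike. Point: its centre, half-way up, 30 mm above its foot; z up.
- jar_a_mid (a point): Squat sample jar: clear glass with white lid of the same width, 52 mm diameter, 40 mm tall, about 70 g; one of two alike. Point: its centre, half-way up, 20 mm above its foot; z up.
- jar_b_mid (a point): Squat sample jar: clear glass with white lid of the same width, 52 mm diameter, 40 mm tall, about 70 g; one of two alike. Point: its centre, half-way up, 20 mm above its foot; z up.
- bar_mid (a point): Film applicator: steel bar of 28 x 28 mm square section, 80 mm long, lying flat, about 250 g. Point: its centre, 14 mm above its underside. y along its length, x across, z up.
- vial_rack: Vial rack: grey plastic, fixed to the bench, 52 mm (its x) by 101 mm (its y), with two square cells side by side along its y, each 46 mm wide inside, centred at y = +24.5 and -24.5 mm, x = 0. Floor 4 mm thick, walls 3 mm thick and 18 mm high above the bench. Smaller, deeper cells than the jar tray's. Origin: centre of its underside.
- jar_tray: Jar tray: grey plastic, fixed to the bench, 82 mm (its x) by 161 mm (its y), with two square bays side by side along its y, each 76 mm wide inside, centred at y = +39.5 and -39.5 mm, x = 0. Floor 4 mm thick, walls 3 mm thick and 10 mm high above the bench. Origin: centre of its underside.
- bar_rest: Applicator rest: grey plastic plate, fixed to the bench, 60 mm (its x) by 112 mm (its y), its top 6 mm above the bench, with an upright lip 8 mm thick across each end (inner faces at y = +52 and -52 mm), lips 18 mm high above the bench; the long sides are open. Origin: centre of its underside.
- dish_a: Round clear-rimmed culture dish with a tan-brown top, 60 mm diameter, 15 mm high, loose, stays where it is. Origin: centre of its underside.
- dish_b: Round clear-rimmed culture dish with a tan-brown top, 60 mm diameter, 15 mm high, loose, stays where it is. Origin: centre of its underside.
Not all that is in view belongs to the job. What is shaped like the part that bears bar_mid but orange or turquoise is not meant. What is shaped like the part that bears vial_a_mid but pink or red is not meant.

How it is judged:
By the outcome, as a careful person would: the job done as asked, in the order asked, and still so for the second after the job is handed in, with the robot touching nothing.
It also fails if it takes over 120 s, if anything falls off the work surface, if the arm or the gripper's body presses on something with over 40 N, if the wrist force passes 120 N, or if a joint passes its speed limit or range.

ROBOT

A 7-joint arm with a two-finger parallel gripper is mounted at the origin on the work surface. World frame = base frame: x ahead of the robot, y to its left, z up, the work surface at z = 0. Lengths are in m, angles in rad, forces in N, time in s.
With the tool pointing down it reaches from about 0.4 to 0.85 m from the base axis. Payload 10.4 kg.
Tool frame: the origin (TCP) lies between the finger pads; the fingertips stand ahead of it and the grasp point (between the pads) lies 3 mm ahead of it (r.tips_ahead is the z of the fingertips in the tool frame, in m); z points along the fingers, y is the line along which they close (so a half turn about z gives the same grasp; the last joint's range is limited). The gripper opens to 87 mm and grips with 3 to 60 N. Pads are 19 mm wide; open, the fingers measure 117 mm over their backs; the gripper's body (75 mm by 190 mm) begins 51 mm behind the grasp point.
Start: joints at [1.298, 0.332, -0.065, 1.46, 0.022, 1.35, -0.088], TCP at [0.155, -0.606, 0.245] pointing down, gripper open.
Joint ranges: [-2.6, 2.6], [-0.5, 2.12], [-1.47, 1.34], [0.16, 2.42], [-1.27, 4.41], [0.06, 2.06], [-2.6, 2.6]. Speed limits (rad/s): [2.22, 2.22, 2.79, 2.79, 3.14, 3.14, 3.14].

INTERFACE

Orientations are given as a unit quaternion [x, y, z, w].
In Python, from bench import telemetry, camera, get_calibration, r gives the robot as it stands.
- The arm moves only by the tool drive_tool, never from a script. Its argument "series" is one flat list of numbers, 7 for each row, row after row: the turn, a rotation vector about the tool's x, y, z in units of 5 degrees (1.0 is 5 degrees), then the shift along the tool's x, y, z in units of 40 mm (1.0 is 40 mm), then the opening, from -1 (shut) to 1 (fully open). A call has 1 to 10 rows; each row is the pose to reach, as a shift and turn from the pose commanded when the call began, along the tool's axes at that moment; what a row does not reach only later rows make up. A row lasts 1/12 s, in which the tool goes at most 41.7 mm and 7.16 degrees, less where a joint would pass 70% of its speed; a pose out of reach is approached as far as the arm can. A call with a gripper value outside its range is refused whole. The fingers move at their own pace and stop on an object; "grip_force" is the grip in N (left out, the last holds). Time passes only in rows, so rows that repeat a pose let the fingers close. It gives the time, the measured TCP pose, the force, the opening and the grip force at its end, in the units of the state.
- telemetry.read_state(): the state, without advancing time (a new reading comes with each control period).
- camera(name): name is "scene" or "top" or "wrist"; returns the picture (384x512x3 uint8, red, green, blue); there is no depth.
- get_calibration(name): a dict with "fovy" (degrees; the focal length in pixels is half the picture's height over the tangent of half this angle, whatever the lens; pixels are square), "cx", "cy" (the principal point, pixels), "xyz" and "rotation" of the camera in the world. Camera axes: x right, y up, looking along -z (the intrinsics and any distortion apply to the point x, -y, -z); pixel columns grow to the right and rows downward; lengths in m; the calibration is good to about 2 mm. A picture is of the moment at which its call begins: read the wrist's pose just before it. get_calibration takes no time and is no camera call; for the wrist camera it gives the pose at the moment of the call.
- r.close_job(): hands the job in; it is judged then, once.
The state is a dict: "time": time; "joint_positions": joint angles; "joint_vel": joint speeds; "joint_torque": joint torques, N m; "ee_pos": TCP position; "eef_rot": TCP orientation; "ft_force": force on the tool from outside, world axes, zero at the start; "torque": the same for the moment, N m; "width": finger opening in m; "grip_force": force on a finger pad.
Only numpy, scipy, OpenCV 4.12 (cv2) and the standard library are available. Lean on these libraries where they do the work, as an engineer would, in place of code of your own. Each camera call takes 0.05 s, during which the arm holds its last target. There are 200 camera calls.

## Working session

There is one attempt and no reset: what is moved stays moved. The work goes in short steps, Python scripts to look and compute and a tool call to move; the robot and the scene stay as the last step left them, time stands still between calls to the robot, and variables do not carry over. Pictures are saved under pics/ and viewed, at most 14 in all, crops included, and the job is handed in when it is done.

Besides the shell and the picture viewer there is one more tool, called after "Request:" as name(argument=value, ...), one argument or row to a line, values as JSON. drive_tool: Moves the arm, as the interface text tells. Its arguments: {"type":"object","properties":{"series":{"type":"array"},"grip_force":{"type":"number"}},"required":["series"]}

```bash
ls; mkdir -p pics
python3 - <<'E'
from bench import telemetry, camera, get_calibration, r
import cv2
for n in ("scene","top"):
    cv2.imwrite(f"pics/{n}0.png", cv2.resize(camera(n)[:,:,::-1],(800,600)))
    print(n,get_calibration(n))
print(get_calibration("wrist"))
s=telemetry.read_state(); print(s, r.tips_ahead)
E
```

```text
pics
scene {'fovy': 43.09240168028634, 'cx': 255.93241384176295, 'cy': 197.62918323475563, 'xyz': array([ 1.07915067, -0.44793927,  0.81299684]), 'rotation': array([0.34776106, 0.16633344, 0.41585101, 0.82368888])}
top {'fovy': 57.23321970604244, 'cx': 256.7137091532355, 'cy': 193.1245565431947, 'xyz': array([0.33798974, 0.01841169, 0.85969953]), 'rotation': array([ 0.05919867, -0.07557677, -0.70185435,  0.7058216 ])}
{'fovy': 63.14950204041049, 'cx': 254.43823790687287, 'cy': 191.26846007183195, 'xyz': array([ 0.22193273, -0.5873293 ,  0.38467473]), 'rotation': array([-0.10029156,  0.07812566, -0.60857088,  0.7832493 ])}
{'time': 0.1, 'joint_positions': array([ 1.29834948,  0.33283449, -0.06467512,  1.46081766,  0.02161188,
        1.3499074 , -0.08852079]), 'joint_vel': array([ 0.00063212, -0.00145626, -0.00102839, -0.00224833,  0.00020131,
        0.00135794, -0.00089666]), 'joint_torque': array([ 7.33821380e-04, -6.24535203e+01,  2.42068770e-02, -3.90723324e+01,
       -6.14243327e-02,  3.64662311e-02,  9.55909195e-05]), 'ee_pos': array([ 0.15444002, -0.60530423,  0.24383624]), 'eef_rot': array([ 9.92208464e-01,  1.24587156e-01, -1.16483714e-04, -6.24898349e-04]), 'ft_force': array([0.68205513, 0.13775856, 0.37133964]), 'torque': array([ 0.01453697, -0.00166826, -0.01172927]), 'grip_force': 0.0, 'width': 0.087127648301083} 0.022
```

View pics/top0.png

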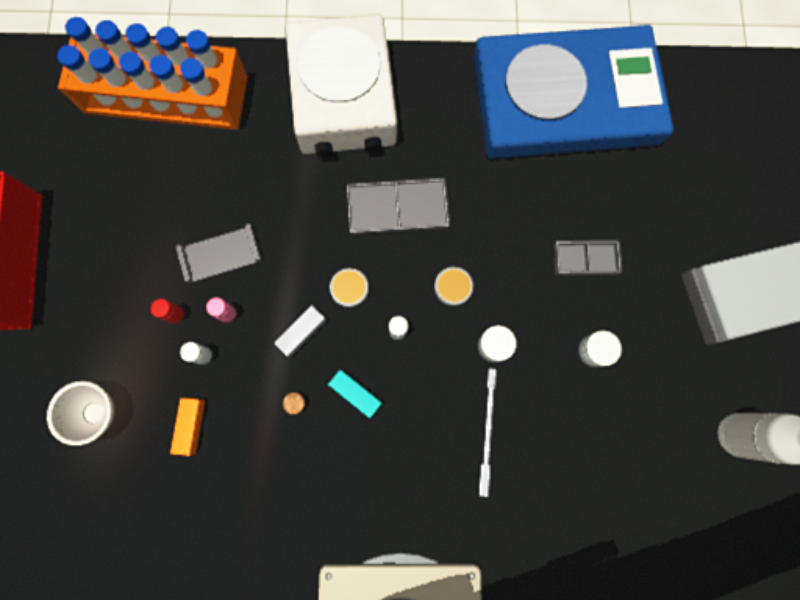

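View pics/scene0.png

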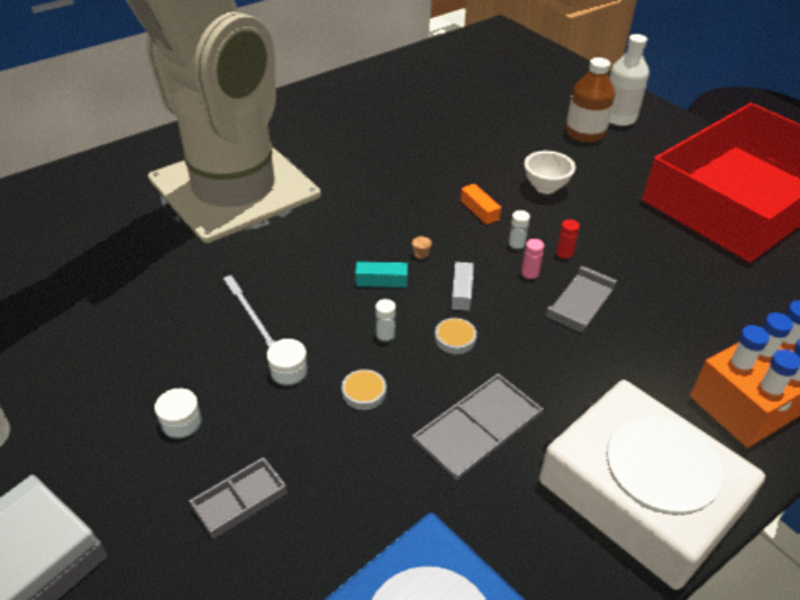

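Top view (800x600): grey-capped vials at (195,352) and (398,326), jars (498,342), (602,348), steel bar (300,330), dishes (349,287), (454,286). The vial rack is at (588,257), jar tray at (398,205) and bar rest at (218,252). The orange, turquoise, pink and red items are decoys.

```bash
cat > h.py <<'E'
import numpy as np, cv2
from scipy.spatial.transform import Rotation as R
from bench import telemetry, camera, get_calibration, r
def K(c): 
    f=192/np.tan(np.radians(c["fovy"]/2)); return f
def ray(c,uv,z):
    uv=np.atleast_2d(uv).astype(float); f=K(c)
    d=np.c_[(uv[:,0]-c["cx"])/f,-(uv[:,1]-c["cy"])/f,-np.ones(len(uv))]
    d=R.from_quat(c["rotation"]).apply(d); o=np.array(c["xyz"])
    return o+d*((z-o[2])/d[:,2])[:,None]
def proj(c,p):
    q=R.from_quat(c["rotation"]).inv().apply(np.atleast_2d(p)-c["xyz"]); f=K(c)
    return np.c_[c["cx"]+f*q[:,0]/-q[:,2], c["cy"]+f*q[:,1]/q[:,2]]
def blob(g,seed,lo,hi=256,win=50):
    """component of lo<g<hi nearest the seed -> convex hull"""
    m=((g>lo)&(g<hi)).astype(np.uint8); w=np.zeros_like(m); u,v=map(int,seed)
    w[max(0,v-win):v+win,max(0,u-win):u+win]=1; m*=w
    n,l,s,c=cv2.connectedComponentsWithStats(m)
    big=[i for i in range(1,n) if s[i,4]>40]
    def dist(i):
        y,x=np.where(l==i); return np.min(np.hypot(x-u,y-v))
    i=min(big,key=dist); y,x=np.where(l==i)
    return np.c_[x,y].astype(np.float32)
E
python3 - <<'E'
from h import *
im=camera("top"); c=get_calibration("top"); g=im.max(2).astype(int)
cv2.imwrite("pics/topraw.png",im[:,:,::-1])
sc=1/1.5625
for n,s,z,lo,win in [("vialA",(190,352),.06,190,14),("vialB",(398,326),.06,190,14),("jarA",(498,340),.04,190,20),("jarB",(604,346),.04,190,20),("bar",(300,329),.028,150,24),
  ("dishA",(349,287),.015,140,22),("dishB",(454,286),.015,140,22),("vrack",(572,257),.011,70,30),("tray",(375,205),.008,70,45),("rest",(218,252),.006,70,36)]:
    p=blob(g,np.array(s)*sc,lo,win=win)
    w=ray(c,p,z)[:,:2]; rr=cv2.minAreaRect((w*1000).astype(np.float32)); e=cv2.minEnclosingCircle((w*1000).astype(np.float32))
    print(n,len(p),"cen",np.round(w.mean(0)*1000,1),"rect",np.round(rr[0],1),np.round(rr[1],1),round(rr[2],1),"circ",np.round(e[0],1),round(e[1],1))
print([ (n,proj(get_calibration("scene"),ray(c,np.array(s)*sc,z))/sc) for n,s,z in [("jarB",(602,345),.04),("vialA",(190,352),.06)]])
E
```

```text
vialA 119 cen [417.7 305.3] rect [418.1 304.9] [25.5 24.6] 4.2 circ [417.4 305.5] 13.6
vialB 115 cen [457.3   5.1] rect [456.7   5. ] [25.5 25.3] 0.4 circ [457.8   5.1] 14.1
jarA 389 cen [ 435.1 -145.9] rect [ 435.8 -145.9] [49.6 52. ] 88.6 circ [ 435.5 -145.7] 26.3
jarB 381 cen [ 428.6 -305.3] rect [ 428.5 -305.3] [50.1 50.4] 43.4 circ [ 428.7 -305.2] 26.3
bar 410 cen [454.  155.5] rect [454.7 155.1] [27.5 79.7] 46.5 circ [453.5 153.8] 41.6
dishA 465 cen [524.8  82.3] rect [524.9  83.1] [57.9 56.4] 0.9 circ [525.1  82.6] 30.4
dishB 459 cen [528.7 -82.8] rect [528.9 -83. ] [57.7 59.1] 45.2 circ [529.  -82.9] 30.3
vrack 807 cen [ 579.2 -299.5] rect [ 579.3 -300.5] [ 52.2 102.5] 0.6 circ [ 579.3 -301.6] 56.5
tray 1961 cen [664.7   8. ] rect [664.8   6.5] [ 84.5 161.8] 4.6 circ [664.8   5.6] 89.5
rest 1168 cen [579.1 290.9] rect [580.5 292.4] [ 66.4 123.7] 18.2 circ [581.1 292.8] 67.9
[('jarB', array([[177.75037411, 404.45767718]])), ('vialA', array([[519.89436408, 214.84726278]]))]
```

Run:
```python
from h import *
c=get_calibration("top"); s=get_calibration("scene"); sc=1/1.5625
for n,p in [("plate front low L",(303,153)),("R",(397,146)),("blue low L",(489,157)),("R",(670,135)),("red lab",(185,312)),("pink lab",(227,318)),("box",(716,341)),("tubes",(238,128))]:
    print(n,np.round(ray(c,np.array(p)*sc,0)[0],3))
# hotplate scene: front bottom corner & its top; top z from matching top-view corner
for z in (.04,.06,.08,.1): 
    print(z,[np.round(proj(s,ray(c,np.array(p)*sc,z))/sc) for p in [(292,137),(394,128),(480,147)]])
```

```text
plate front low L [0.756 0.164 0.   ]
R [0.771 0.007 0.   ]
blue low L [ 0.754 -0.149  0.   ]
R [ 0.799 -0.461  0.   ]
red lab [0.485 0.339 0.   ]
pink lab [0.476 0.272 0.   ]
box [ 0.445 -0.503  0.   ]
tubes [0.8   0.274 0.   ]
0.04 [array([[629., 396.]]), array([[549., 468.]]), array([[443., 511.]])]
0.06 [array([[624., 382.]]), array([[545., 453.]]), array([[441., 494.]])]
0.08 [array([[620., 368.]]), array([[542., 436.]]), array([[439., 476.]])]
0.1 [array([[615., 354.]]), array([[538., 420.]]), array([[436., 458.]])]
```

```bash
cat >> h.py <<'E'
def row(p,yaw,start=None):
    s=telemetry.read_state(); p0,R0=(s["ee_pos"],R.from_quat(s["eef_rot"])) if start is None else start
    Rt=R.from_euler("z",yaw,degrees=True)*R.from_quat([1,0,0,0])
    rel=R0.inv()*Rt
    v=np.degrees(rel.as_rotvec())/5; d=R0.inv().apply(np.array(p)-p0)/.04
    return np.round(np.r_[v,d],3)
def show():
    s=telemetry.read_state(); a=R.from_quat(s["eef_rot"]).as_matrix()[:,0]
    print("t",round(s["time"],2),"p",np.round(s["ee_pos"]*1000,1),"yaw",round(np.degrees(np.arctan2(a[1],a[0])),2),"tilt",np.round(R.from_quat(s["eef_rot"]).as_matrix()[:2,2],4),"w",round(s["width"]*1000,1),"F",np.round(s["ft_force"],1),"g",round(s["grip_force"],1),"q",np.round(s["joint_positions"],2))
E
python3 - <<'E'
from h import *
show()
print(row([.457,.005,.28],90))
print(row([.457,.005,.12],90))
c=get_calibration("top");print(ray(c,np.array([[722,440],[745,435]])/1.5625,0), ray(c,np.array([[790,440]])/1.5625,.11))
E
```

```text
t 0.15 p [ 154.4 -605.3  243.9] yaw 14.31 tilt [-0.0003  0.001 ] w 87.3 F [-0.2  0.3  0.6] g 0.0 q [ 1.3   0.33 -0.06  1.46  0.02  1.35 -0.09]
[-1.1000e-02 -8.0000e-03 -1.5137e+01  1.1101e+01 -1.2916e+01 -8.8800e-01]
[-1.1000e-02 -8.0000e-03 -1.5137e+01  1.1101e+01 -1.2912e+01  3.1120e+00]
[[ 0.29135261 -0.4962226   0.        ]
 [ 0.2989262  -0.53303688  0.        ]] [[ 0.29751196 -0.5232045   0.11      ]]
```

Request:
drive_tool(
  series=[0,0,-1.4,0.5,-0.2,-0.9,0.2,0,0,-2.8,1.3,-1.0,-0.9,0.2,0,0,-4.2,2.0,-1.7,-0.9,0.2,0,0,-5.6,2.6,-2.5,-0.9,0.2,0,0,-7,3.3,-3.2,-0.9,0.2,0,0,-8.4,3.9,-4,-0.9,0.2,0,0,-9.8,4.6,-4.7,-0.9,0.2,0,0,-11.2,5.2,-5.5,-0.9,0.2,0,0,-12.6,5.9,-6.3,-0.9,0.2,0,0,-14,6.6,-7.1,-0.9,0.2],
  grip_force=12,
)

```text
time: 0.98
ee_pos: [0.3396, -0.2648, 0.2805]
eef_rot: [0.739, 0.673, -0.0, 0.0]
ft_force: [1.7, 0.3, 0.3]
width: 0.0522
grip_force: 0.0
```

Run:
```python
from h import *
show(); print(row([.457,.005,.15],90))
```

```text
t 0.98 p [ 339.6 -264.8  280.5] yaw 84.63 tilt [-0.0002 -0.0005] w 52.2 F [1.7 0.3 0.3] g 0.0 q [ 1.02 -0.1  -0.43  1.86 -0.04  1.38  0.51]
[-2.000e-03  6.000e-03 -1.074e+00  6.992e+00  2.292e+00  3.258e+00]
```

Request:
drive_tool(
  series=[0,0,-1.07,0.9,0.3,0.4,0.2,0,0,-1.07,1.8,0.6,0.8,0.2,0,0,-1.07,2.7,0.9,1.2,0.2,0,0,-1.07,3.6,1.2,1.7,0.2,0,0,-1.07,4.5,1.5,2.1,0.2,0,0,-1.07,5.4,1.75,2.5,0.2,0,0,-1.07,6.2,2.0,2.9,0.2,0,0,-1.07,7,2.3,3.25,0.2,0,0,-1.07,7,2.3,3.25,0.2,0,0,-1.07,7,2.3,3.25,0.2],
)

```text
time: 1.82
ee_pos: [0.4583, 0.0048, 0.1497]
eef_rot: [0.708, 0.706, -0.0, -0.001]
ft_force: [0.3, -1.3, -0.3]
width: 0.0521
grip_force: 0.0
```

Run:
```python
from h import *
show(); c=get_calibration("wrist"); im=camera("wrist")
for z in (.06,): print(proj(c,[[.457,.005,.06],[.457,.005,0]])*1.5625)
print(row([.457,.005,.045],90))
cv2.imwrite("pics/w1.png",cv2.resize(im[:,:,::-1],(800,600)))
```

```text
t 1.82 p [458.3   4.8 149.7] yaw 89.89 tilt [-0.0019  0.0015] w 52.1 F [ 0.3 -1.3 -0.3] g 0.0 q [ 0.68  0.11 -0.82  1.97  0.09  1.1  -0.18]
[[393.26514858 317.3909271 ]
 [394.18763565 289.06978612]]
[-0.013 -0.005 -0.051  0.045 -0.031  2.629]
```

View pics/w1.png

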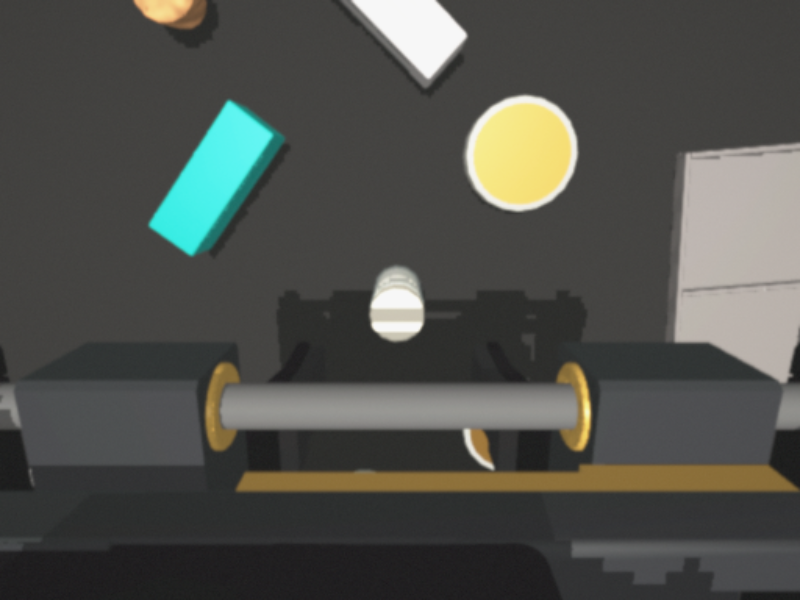

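Wrist view: vial cap at (397,313) against predicted (393,317), so the estimate holds within 2 mm. Descend and grip.

Request:
drive_tool(
  series=[0,0,0,0,0,0.7,0.2,0,0,0,0,0,1.4,0.2,0,0,0,0,0,2.0,0.2,0,0,0,0,0,2.4,0.2,0,0,0,0,0,2.58,0.2,0,0,0,0,0,2.58,0.2,0,0,0,0,0,2.58,-0.6,0,0,0,0,0,2.58,-0.6,0,0,0,0,0,2.58,-0.6,0,0,0,0,0,2.58,-0.6],
)

```text
time: 2.7
ee_pos: [0.4593, 0.0026, 0.0482]
eef_rot: [0.709, 0.705, 0.0, 0.001]
ft_force: [-0.7, -0.4, 0.1]
width: 0.0336
grip_force: 0.0
```

Request:
drive_tool(
  series=[0,0,0,0,0,0,-0.6,0,0,0,0,0,0,-0.6,0,0,0,0,0,-0.2,-0.6,0,0,0,0,0,-0.6,-0.6,0,0,0,0,0,-1.0,-0.6,0,0,0,0,0,-1.6,-0.6,0,0,0,0,0,-2.0,-0.6,0,0,0,0,0,-2.0,-0.6],
)

```text
time: 3.37
ee_pos: [0.4604, 0.0031, 0.1308]
eef_rot: [0.709, 0.705, 0.001, 0.002]
ft_force: [1.4, -0.3, 0.3]
width: 0.0276
grip_force: 12.0
```

Run:
```python
from h import *
show(); print(row([.579,-.325,.126],90))
```

```text
t 3.37 p [460.4   3.1 130.8] yaw 89.68 tilt [ 0.0048 -0.0009] w 27.6 F [ 1.4 -0.3  0.3] g 12.0 q [ 0.68  0.14 -0.82  1.99  0.12  1.06 -0.2 ]
[ 0.055  0.01  -0.064 -8.186  3.01   0.14 ]
```

Request:
drive_tool(
  series=[0,0,0,-0.4,0.15,0,-0.6,0,0,0,-1.1,0.4,0,-0.6,0,0,0,-2,0.73,0,-0.6,0,0,0,-2.9,1.06,0,-0.6,0,0,0,-3.8,1.4,0,-0.6,0,0,0,-4.7,1.73,0,-0.6,0,0,0,-5.6,2.06,0,-0.6,0,0,0,-6.5,2.4,0,-0.6,0,0,0,-7.4,2.72,0,-0.6,0,0,0,-8,2.94,0,-0.6],
)

```text
time: 4.2
ee_pos: [0.5739, -0.322, 0.1262]
eef_rot: [0.71, 0.704, -0.001, -0.0]
ft_force: [-0.1, 0.1, -0.4]
width: 0.0274
grip_force: 12.0
```

Request:
drive_tool(
  series=[0,0,0,-0.18,0.07,0,-0.6,0,0,0,-0.18,0.07,0,-0.6,0,0,0,-0.18,0.07,0,-0.6],
)

```text
time: 4.45
ee_pos: [0.5769, -0.3237, 0.1266]
eef_rot: [0.709, 0.705, 0.0, -0.001]
ft_force: [0.4, 1.1, -0.0]
width: 0.0272
grip_force: 12.0
```

Run:
```python
from h import *
show(); c=get_calibration("wrist"); im=camera("wrist")
print(row([.579,-.325,.053],90))
k=np.array([[x,y,.018] for x,y in [(.553,-.3515),(.605,-.3515),(.605,-.2505),(.553,-.2505)]])
print(proj(c,k)*1.5625)
cv2.imwrite("pics/w2.png",cv2.resize(im[:,:,::-1],(800,600)))
```

```text
t 4.45 p [ 576.9 -323.7  126.6] yaw 89.7 tilt [-0.0008  0.0016] w 27.2 F [ 0.4  1.1 -0. ] g 12.0 q [ 0.86  0.56 -0.58  1.47  0.32  1.21  0.23]
[-0.005 -0.015 -0.046 -0.052  0.048  1.851]
[[352.26764832 356.75773986]
 [447.6441233  356.26740391]
 [451.83972251 164.08597968]
 [346.37320799 164.67487376]]
```

View pics/w2.png

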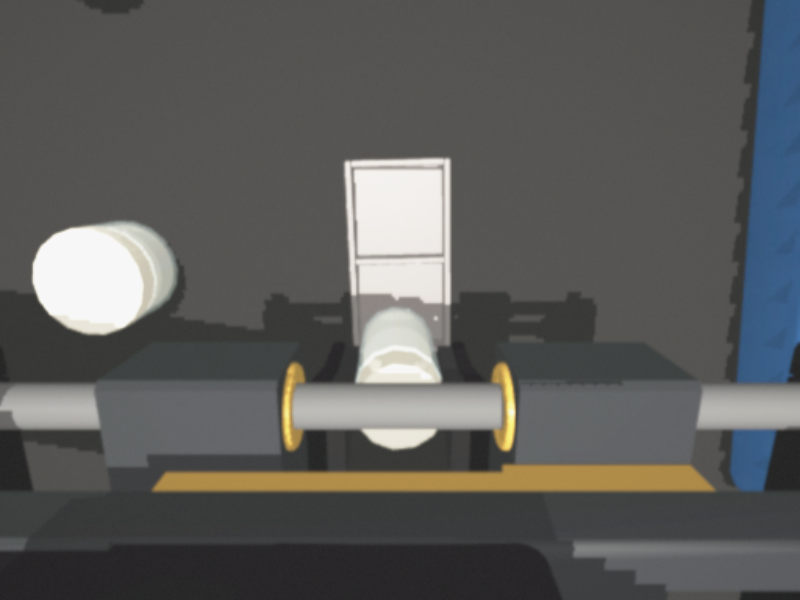

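Rack seen at (346-450,160…), agreeing with prediction within 3 mm. Lower slowly.

Request:
drive_tool(
  series=[0,0,0,-0.05,0.05,0.4,-0.6,0,0,0,-0.05,0.05,0.9,-0.6,0,0,0,-0.05,0.05,1.3,-0.6,0,0,0,-0.05,0.05,1.6,-0.6,0,0,0,-0.05,0.05,1.75,-0.6,0,0,0,-0.05,0.05,1.8,-0.6,0,0,0,-0.05,0.05,1.82,-0.6,0,0,0,-0.05,0.05,1.84,-0.6],
)

```text
time: 5.17
ee_pos: [0.5797, -0.3271, 0.0546]
eef_rot: [0.709, 0.705, 0.0, 0.001]
ft_force: [-0.4, -0.6, -1.1]
width: 0.0274
grip_force: 12.0
```

Request:
drive_tool(
  series=[0,0,0,0,0,0.01,-0.6,0,0,0,0,0,0.02,-0.6],
)

```text
time: 5.33
ee_pos: [0.5795, -0.3273, 0.0537]
eef_rot: [0.709, 0.705, 0.0, 0.001]
ft_force: [0.2, 0.4, -0.8]
width: 0.0276
grip_force: 12.0
```

Request:
drive_tool(
  series=[0,0,0,0,0,0.01,-0.6,0,0,0,0,0,0.02,-0.6,0,0,0,0,0,0.03,-0.6],
)

```text
time: 5.58
ee_pos: [0.5792, -0.3272, 0.052]
eef_rot: [0.709, 0.705, 0.0, 0.0]
ft_force: [-1.6, -0.5, 3.8]
width: 0.0277
grip_force: 12.0
```

Request:
drive_tool(
  series=[0,0,0,0,0,0.01,-0.6,0,0,0,0,0,0.02,-0.6,0,0,0,0,0,0.02,-0.6],
)

```text
time: 5.83
ee_pos: [0.5793, -0.3273, 0.0519]
eef_rot: [0.709, 0.705, -0.0, 0.0]
ft_force: [-2.6, 1.6, 7.4]
width: 0.0274
grip_force: 12.0
```

Request:
drive_tool(
  series=[0,0,0,0,0,-0.01,0.1,0,0,0,0,0,-0.01,0.1,0,0,0,0,0,-0.01,0.1,0,0,0,0,0,-0.01,0.1,0,0,0,0,0,-0.3,0.1,0,0,0,0,0,-0.9,0.1,0,0,0,0,0,-1.7,0.1,0,0,0,0,0,-2.5,0.1,0,0,0,0,0,-2.8,0.1],
)

```text
time: 6.58
ee_pos: [0.5809, -0.3275, 0.1689]
eef_rot: [0.709, 0.705, 0.001, 0.003]
ft_force: [0.2, 0.1, 0.9]
width: 0.0482
grip_force: 0.0
```

Run:
```python
from h import *
show(); print(row([.4177,.3053,.15],90)); c=get_calibration("top"); im=camera("top")
p=blob(im.max(2).astype(int),proj(c,[.579,-.325,.064])[0],190,win=22); w=ray(c,p,.064); print(len(p),w.mean(0))
```

```text
t 6.58 p [ 580.9 -327.5  168.9] yaw 89.67 tilt [ 0.0057 -0.0028] w 48.2 F [0.2 0.1 0.9] g 0.0 q [ 0.86  0.53 -0.59  1.41  0.3   1.28  0.25]
[ 0.066  0.032 -0.066 15.798 -4.174  0.404]
70 [ 0.57887392 -0.3207475   0.064     ]
```

Request:
drive_tool(
  series=[0,0,0,0.4,-0.1,0,0.1,0,0,0,1.2,-0.3,0,0.1,0,0,0,2.1,-0.55,0,0.1,0,0,0,3,-0.8,0,0.1,0,0,0,3.9,-1.03,0,0.1,0,0,0,4.8,-1.27,0,0.1,0,0,0,5.7,-1.5,0,0.1,0,0,0,6.6,-1.74,0,0.1,0,0,0,7.5,-1.98,0,0.1,0,0,0,8.4,-2.22,0,0.1],
)

```text
time: 7.47
ee_pos: [0.4913, 0.011, 0.163]
eef_rot: [0.709, 0.705, -0.0, 0.0]
ft_force: [0.5, 0.3, -0.0]
width: 0.0478
grip_force: 0.0
```

Request:
drive_tool(
  series=[0,0,0,0.9,-0.24,0,0.1,0,0,0,1.8,-0.47,0,0.1,0,0,0,2.7,-0.7,0,0.1,0,0,0,3.6,-0.95,0,0.1,0,0,0,4.5,-1.2,0,0.1,0,0,0,5.4,-1.43,0,0.1,0,0,0,6.3,-1.67,0,0.1,0,0,0,7,-1.87,0.2,0.1,0,0,0,7.4,-1.95,0.4,0.1,0,0,0,7.4,-1.95,0.4,0.1],
)

```text
time: 8.3
ee_pos: [0.4134, 0.3094, 0.1459]
eef_rot: [0.707, 0.707, -0.0, -0.001]
ft_force: [-0.1, -0.3, -0.6]
width: 0.0478
grip_force: 0.0
```

Run:
```python
from h import *
show(); c=get_calibration("wrist"); im=camera("wrist")
print(row([.4177,.3053,.048],90))
print(proj(c,[[.4177,.3053,.06],[.4177,.3053,0]])*1.5625)
cv2.imwrite("pics/w3.png",cv2.resize(im[:,:,::-1],(800,600)))
```

```text
t 8.3 p [413.4 309.4 145.9] yaw 89.99 tilt [-0.002   0.0011] w 47.8 F [-0.1 -0.3 -0.6] g 0.0 q [ 0.12  0.32 -0.98  1.83  0.29  1.15 -0.95]
[-2.000e-02 -1.000e-03 -2.300e-02 -5.100e-02  8.400e-02  2.458e+00]
[[404.77122542 327.9255939 ]
 [403.45456606 297.25835021]]
```

View pics/w3.png

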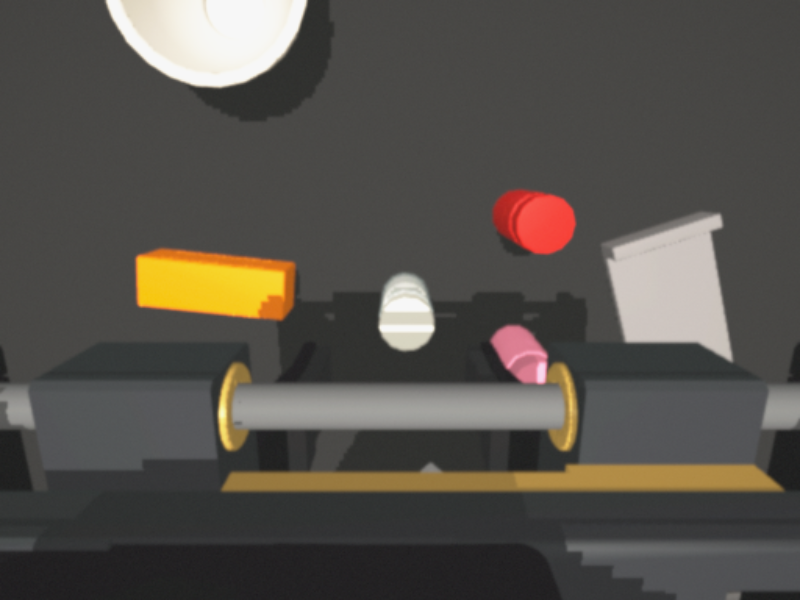

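Vial A at (406,320), predicted (405,328); pink decoy foot at ~(510,338), about 68 mm away in x, clear of the finger.

Request:
drive_tool(
  series=[0,0,0,0,0.07,0.4,0,0,0,0,0,0.07,1.0,0,0,0,0,0,0.07,1.6,0,0,0,0,0,0.07,2.1,0,0,0,0,0,0.07,2.4,0,0,0,0,0,0.07,2.45,0,0,0,0,0,0.07,2.45,-0.6,0,0,0,0,0.07,2.45,-0.6,0,0,0,0,0.07,2.45,-0.6,0,0,0,0,0.07,2.45,-0.6],
)

```text
time: 9.18
ee_pos: [0.4195, 0.3061, 0.05]
eef_rot: [0.709, 0.705, 0.001, 0.0]
ft_force: [-0.4, -0.4, 2.2]
width: 0.0279
grip_force: 11.8
```

Request:
drive_tool(
  series=[0,0,0,0,0,0,-0.6,0,0,0,0,0,0,-0.6,0,0,0,0,0,-0.2,-0.6,0,0,0,0,0,-0.6,-0.6,0,0,0,0,0,-1.0,-0.6,0,0,0,0,0,-1.7,-0.6,0,0,0,0,0,-2.4,-0.6,0,0,0,0,0,-2.4,-0.6],
)

```text
time: 9.85
ee_pos: [0.4203, 0.3078, 0.1501]
eef_rot: [0.709, 0.705, 0.003, 0.001]
ft_force: [-0.2, 1.7, -0.4]
width: 0.0278
grip_force: 11.9
```

Run:
```python
from h import *
show(); print(row([.579,-.275,.146],90))
```

```text
t 9.85 p [420.3 307.8 150.1] yaw 89.69 tilt [0.0056 0.0032] w 27.8 F [-0.2  1.7 -0.4] g 11.9 q [ 0.13  0.32 -0.98  1.82  0.29  1.15 -0.95]
[  0.065  -0.037  -0.061 -14.549   4.044   0.078]
```

Request:
drive_tool(
  series=[0,0,0,-0.4,0.1,0,-0.6,0,0,0,-1.1,0.3,0,-0.6,0,0,0,-2,0.55,0,-0.6,0,0,0,-2.9,0.8,0,-0.6,0,0,0,-3.8,1.06,0,-0.6,0,0,0,-4.7,1.3,0,-0.6,0,0,0,-5.6,1.56,0,-0.6,0,0,0,-6.5,1.8,0,-0.6,0,0,0,-7.4,2.06,0,-0.6,0,0,0,-8.3,2.3,0,-0.6],
)

```text
time: 10.68
ee_pos: [0.5089, -0.0286, 0.1452]
eef_rot: [0.709, 0.705, -0.0, 0.0]
ft_force: [1.7, 0.4, 0.2]
width: 0.0278
grip_force: 11.9
```

Request:
drive_tool(
  series=[0,0,0,-0.9,0.25,0,-0.6,0,0,0,-1.8,0.5,0,-0.6,0,0,0,-2.7,0.75,0,-0.6,0,0,0,-3.6,1,0,-0.6,0,0,0,-4.5,1.25,0,-0.6,0,0,0,-5.3,1.48,0,-0.6,0,0,0,-5.9,1.65,0,-0.6,0,0,0,-6.2,1.72,0,-0.6,0,0,0,-6.2,1.72,0,-0.6],
)

```text
time: 11.43
ee_pos: [0.5758, -0.2781, 0.1444]
eef_rot: [0.711, 0.704, -0.0, -0.0]
ft_force: [0.8, 0.4, -0.3]
width: 0.0278
grip_force: 11.9
```

Run:
```python
from h import *
show(); print(row([.579,-.277,.054],90))
```

```text
t 11.43 p [ 575.8 -278.1  144.4] yaw 89.44 tilt [-0.0005 -0.0002] w 27.8 F [ 0.8  0.4 -0.3] g 11.9 q [ 0.86  0.51 -0.65  1.51  0.32  1.22  0.15]
[-6.00e-03  2.00e-03 -1.11e-01  2.80e-02  8.20e-02  2.26e+00]
```

Request:
drive_tool(
  series=[0,0,-0.1,0.03,0.08,0.4,-0.6,0,0,-0.1,0.03,0.08,1.0,-0.6,0,0,-0.1,0.03,0.08,1.6,-0.6,0,0,-0.1,0.03,0.08,2.0,-0.6,0,0,-0.1,0.03,0.08,2.15,-0.6,0,0,-0.1,0.03,0.08,2.18,-0.6,0,0,-0.1,0.03,0.08,2.2,-0.6,0,0,-0.1,0.03,0.08,2.2,-0.6],
)

```text
time: 12.1
ee_pos: [0.5801, -0.2733, 0.058]
eef_rot: [0.706, 0.708, 0.0, 0.001]
ft_force: [0.2, 0.6, -0.7]
width: 0.0274
grip_force: 11.9
```

Request:
drive_tool(
  series=[0,0,0,0,0,0.01,-0.6,0,0,0,0,0,0.02,-0.6,0,0,0,0,0,0.03,-0.6],
)

```text
time: 12.35
ee_pos: [0.5798, -0.2741, 0.0564]
eef_rot: [0.706, 0.708, 0.0, 0.001]
ft_force: [-0.9, -0.1, -0.2]
width: 0.028
grip_force: 11.9
```

Request:
drive_tool(
  series=[0,0,0,0,0,0.015,-0.6,0,0,0,0,0,0.03,-0.6,0,0,0,0,0,0.04,-0.6,0,0,0,0,0,0.04,-0.6],
)

```text
time: 12.68
ee_pos: [0.5794, -0.2739, 0.0541]
eef_rot: [0.706, 0.708, -0.0, 0.0]
ft_force: [-0.9, -0.4, 0.5]
width: 0.0281
grip_force: 11.9
```

Request:
drive_tool(
  series=[0,0,0,0,0,0.01,-0.6,0,0,0,0,0,0.02,-0.6,0,0,0,0,0,0.03,-0.6,0,0,0,0,0,0.03,-0.6],
)

```text
time: 13.02
ee_pos: [0.5794, -0.2743, 0.0538]
eef_rot: [0.706, 0.708, -0.0, 0.0]
ft_force: [-4.3, 0.5, 8.0]
width: 0.028
grip_force: 12.0
```

Contact. Release, rise, and head for jar B (nearest).

Request:
drive_tool(
  series=[0,0,0,0,0,-0.01,0.1,0,0,0,0,0,-0.01,0.1,0,0,0,0,0,-0.01,0.1,0,0,0,0,0,-0.01,0.1,0,0,0,0,0,-0.3,0.1,0,0,0,0,0,-0.9,0.1,0,0,0,0,0,-1.7,0.1,0,0,0,0,0,-2.4,0.1,0,0,0,0,0,-2.4,0.6],
)

```text
time: 13.77
ee_pos: [0.5823, -0.2744, 0.1561]
eef_rot: [0.706, 0.708, 0.002, 0.004]
ft_force: [0.9, -0.1, 1.3]
width: 0.05
grip_force: 0.0
```

Run:
```python
from h import *
show(); print(row([.4287,-.3053,.14],90))
```

```text
t 13.77 p [ 582.3 -274.4  156.1] yaw 90.17 tilt [ 0.0083 -0.0037] w 50.0 F [ 0.9 -0.1  1.3] g 0.0 q [ 0.85  0.51 -0.66  1.5   0.32  1.24  0.16]
[ 0.095  0.042  0.034 -0.759 -3.846  0.375]
```

Request:
drive_tool(
  series=[0,0,0,-0.1,-0.5,0,0.75,0,0,0,-0.25,-1.3,0,0.75,0,0,0,-0.43,-2.2,0,0.75,0,0,0,-0.6,-3,0,0.75,0,0,0,-0.7,-3.6,0.2,0.75,0,0,0,-0.75,-3.82,0.35,0.75,0,0,0,-0.75,-3.82,0.35,0.75,0,0,0,-0.75,-3.82,0.35,0.75],
)

```text
time: 14.43
ee_pos: [0.4273, -0.3042, 0.1355]
eef_rot: [0.706, 0.708, 0.0, 0.0]
ft_force: [0.7, -0.1, 0.8]
width: 0.076
grip_force: 0.0
```

Run:
```python
from h import *
show(); c=get_calibration("wrist"); im=camera("wrist")
print(row([.4287,-.3053,.036],90))
print(proj(c,[[.4287,-.3053,.04],[.4547,-.3053,.04],[.4287,-.2793,.04]])*1.5625)
cv2.imwrite("pics/w4.png",cv2.resize(im[:,:,::-1],(800,600)))
```

```text
t 14.43 p [ 427.3 -304.2  135.5] yaw 90.15 tilt [ 0.0007 -0.0003] w 76.0 F [ 0.7 -0.1  0.8] g 0.0 q [ 1.13  0.27 -0.67  1.83  0.19  1.1   0.39]
[ 0.016  0.003  0.044 -0.034  0.01   2.492]
[[398.32416786 316.11766214]
 [449.78155442 316.21527458]
 [398.47609491 265.44061862]]
```

View pics/w4.png

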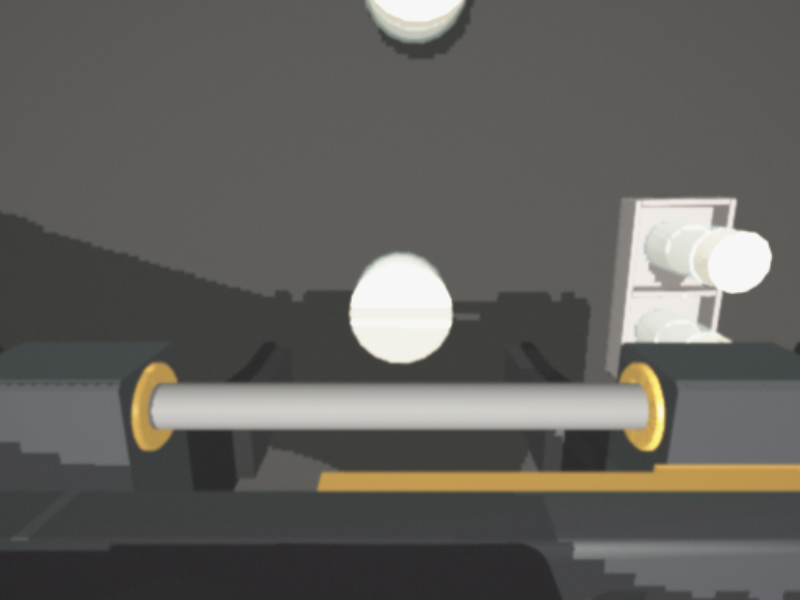

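Both vials stand in their cells (upper right). Jar lid at (401,308), predicted (398,316). Descend.

Request:
drive_tool(
  series=[0,0,0,0.02,0.04,0.4,0.75,0,0,0,0.02,0.04,1.0,0.75,0,0,0,0.02,0.04,1.7,0.75,0,0,0,0.02,0.04,2.2,0.75,0,0,0,0.02,0.04,2.45,0.75,0,0,0,0.02,0.04,2.5,0.75,0,0,0,0.02,0.04,2.5,0.0,0,0,0,0.02,0.04,2.5,0.0,0,0,0,0.02,0.04,2.5,0.0,0,0,0,0.02,0.04,2.5,0],
  grip_force=15,
)

```text
time: 15.32
ee_pos: [0.429, -0.304, 0.0361]
eef_rot: [0.706, 0.708, 0.0, 0.001]
ft_force: [0.3, -0.3, -0.2]
width: 0.057
grip_force: 0.0
```

Request:
drive_tool(
  series=[0,0,0,0,0,0,0,0,0,0,0,0,0,0,0,0,0,0,0,-0.2,0,0,0,0,0,0,-0.6,0,0,0,0,0,0,-1.0,0,0,0,0,0,0,-1.7,0,0,0,0,0,0,-2.4,0,0,0,0,0,0,-2.7,0],
)

```text
time: 15.98
ee_pos: [0.4295, -0.304, 0.1468]
eef_rot: [0.706, 0.708, 0.0, 0.002]
ft_force: [0.5, -0.8, 0.1]
width: 0.0515
grip_force: 15.0
```

Run:
```python
from h import *
show(); print(row([.668,-.033,.14],90), R.from_euler("z",4.6,degrees=True).apply([[0,.0395,0],[0,-.0395,0]])+[.6648,.0065,0])
```

```text
t 15.98 p [ 429.5 -304.   146.8] yaw 90.18 tilt [ 0.0031 -0.0025] w 51.5 F [ 0.5 -0.8  0.1] g 15.0 q [ 1.13  0.26 -0.68  1.82  0.18  1.12  0.39]
[0.035 0.029 0.036 6.756 5.983 0.171] [[ 0.66163214  0.04587277  0.        ]
 [ 0.66796786 -0.03287277  0.        ]]
```

Request:
drive_tool(
  series=[0,0,0,0.3,0.27,0,0,0,0,0,0.9,0.8,0,0,0,0,0,1.55,1.37,0,0,0,0,0,2.2,1.95,0,0,0,0,0,2.85,2.52,0,0,0,0,0,3.5,3.1,0,0,0,0,0,4.15,3.68,0,0,0,0,0,4.8,4.25,0,0,0,0,0,5.45,4.83,0,0,0,0,0,6.05,5.36,0,0],
)

```text
time: 16.82
ee_pos: [0.6428, -0.0592, 0.1427]
eef_rot: [0.706, 0.708, -0.0, -0.0]
ft_force: [0.5, 0.1, -0.8]
width: 0.0514
grip_force: 15.0
```

Request:
drive_tool(
  series=[0,0,0,0.4,0.35,0,0,0,0,0,0.65,0.56,0,0,0,0,0,0.65,0.56,0,0,0,0,0,0.65,0.56,0,0],
)

```text
time: 17.15
ee_pos: [0.664, -0.0352, 0.1426]
eef_rot: [0.706, 0.708, -0.0, -0.0]
ft_force: [0.1, -0.7, 0.0]
width: 0.0521
grip_force: 15.0
```

Run:
```python
from h import *
show(); print(row([.668,-.033,.041],90)); c=get_calibration("wrist"); im=camera("wrist")
k=R.from_euler("z",4.6,degrees=True).apply([[-.041,.0805,.01],[.041,.0805,.01],[0,0,.01]])+[.6648,.0065,0]
print(proj(c,k)*1.5625)
cv2.imwrite("pics/w5.png",cv2.resize(im[:,:,::-1],(800,600)))
```

```text
t 17.15 p [664.  -35.2 142.6] yaw 90.19 tilt [-0.0009 -0.0003] w 52.1 F [ 0.1 -0.7  0. ] g 15.0 q [ 0.49  0.59 -0.72  1.44  0.4   1.26 -0.27]
[-0.01   0.004  0.037  0.056  0.103  2.539]
[[306.57522221  73.05219567]
 [465.33742534  59.68598122]
 [397.75013774 223.33620464]]
```

View pics/w5.png

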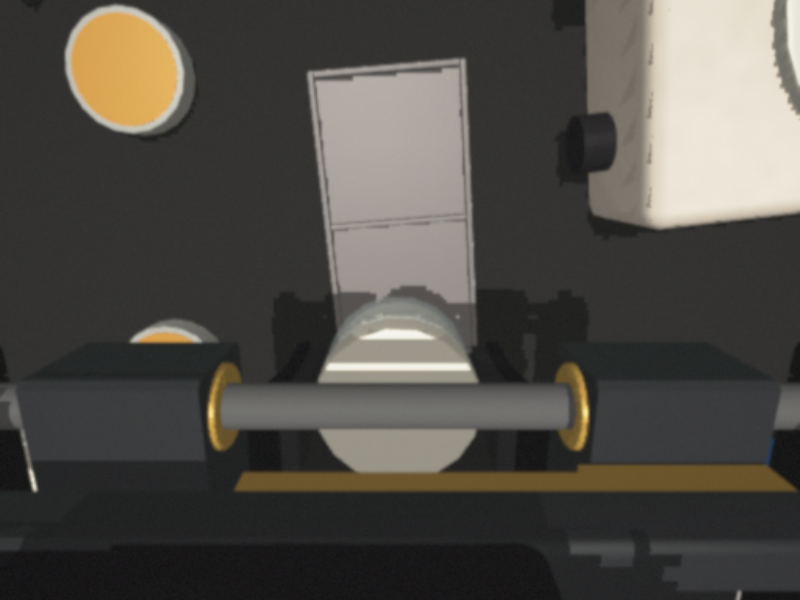

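Tray corners at (310,72),(465,60) match the estimate. The hotplate (x>585) is clear. Lower.

Request:
drive_tool(
  series=[0,0,0,0.05,0.1,0.4,0,0,0,0,0.05,0.1,1.0,0,0,0,0,0.05,0.1,1.6,0,0,0,0,0.05,0.1,2.1,0,0,0,0,0.05,0.1,2.35,0,0,0,0,0.05,0.1,2.45,0,0,0,0,0.05,0.1,2.5,0,0,0,0,0.05,0.1,2.5,0],
)

```text
time: 17.87
ee_pos: [0.6686, -0.0333, 0.0435]
eef_rot: [0.706, 0.708, 0.0, 0.0]
ft_force: [0.5, 0.2, 0.2]
width: 0.0518
grip_force: 15.0
```

Request:
drive_tool(
  series=[0,0,0,0,0,0.015,0,0,0,0,0,0,0.03,0,0,0,0,0,0,0.045,0,0,0,0,0,0,0.05,0],
)

```text
time: 18.2
ee_pos: [0.6686, -0.0329, 0.0414]
eef_rot: [0.706, 0.708, 0.0, 0.0]
ft_force: [0.5, 0.7, -0.8]
width: 0.0514
grip_force: 15.0
```

Request:
drive_tool(
  series=[0,0,0,0,0,0.015,0,0,0,0,0,0,0.03,0,0,0,0,0,0,0.04,0,0,0,0,0,0,0.04,0],
)

```text
time: 18.53
ee_pos: [0.6685, -0.0328, 0.0399]
eef_rot: [0.706, 0.708, 0.0, 0.0]
ft_force: [-2.3, -0.0, 5.1]
width: 0.0517
grip_force: 15.0
```

Request:
drive_tool(
  series=[0,0,0,0,0,0.01,0,0,0,0,0,0,0.02,0,0,0,0,0,0,0.02,0],
)

```text
time: 18.78
ee_pos: [0.6684, -0.0328, 0.0399]
eef_rot: [0.706, 0.708, -0.0, 0.0]
ft_force: [-6.0, -1.0, 11.3]
width: 0.0518
grip_force: 15.0
```

Contact; release, rise, and go to jar A.

Request:
drive_tool(
  series=[0,0,0,0,0,-0.02,0.75,0,0,0,0,0,-0.02,0.75,0,0,0,0,0,-0.02,0.75,0,0,0,0,0,-0.02,0.75,0,0,0,0,0,-0.02,0.75,0,0,0,0,0,-0.4,0.75,0,0,0,0,0,-1.0,0.75,0,0,0,0,0,-1.8,0.75,0,0,0,0,0,-2.4,0.75,0,0,0,0,0,-2.4,0.75],
)

```text
time: 19.62
ee_pos: [0.671, -0.0322, 0.1417]
eef_rot: [0.706, 0.708, 0.003, 0.003]
ft_force: [0.1, -0.5, 0.3]
width: 0.0759
grip_force: 0.0
```

Run:
```python
from h import *
show(); print(row([.436,-.144,.136],90))
```

```text
t 19.62 p [671.  -32.2 141.7] yaw 90.17 tilt [ 0.0086 -0.    ] w 75.9 F [ 0.1 -0.5  0.3] g 0.0 q [ 0.48  0.6  -0.72  1.43  0.41  1.26 -0.27]
[ 0.098  0.     0.034 -2.779 -5.885  0.092]
```

Request:
drive_tool(
  series=[0,0,0,-0.2,-0.4,0,0.75,0,0,0,-0.5,-1.1,0,0.75,0,0,0,-0.9,-1.95,0,0.75,0,0,0,-1.3,-2.8,0,0.75,0,0,0,-1.7,-3.65,0,0.75,0,0,0,-2.1,-4.5,0,0.75,0,0,0,-2.5,-5.3,0,0.75,0,0,0,-2.75,-5.75,0.1,0.75,0,0,0,-2.8,-5.82,0.1,0.75,0,0,0,-2.8,-5.82,0.1,0.75],
)

```text
time: 20.45
ee_pos: [0.4352, -0.1466, 0.1311]
eef_rot: [0.707, 0.707, -0.001, 0.001]
ft_force: [0.5, 0.2, 0.5]
width: 0.0762
grip_force: 0.0
```

Run:
```python
from h import *
show(); c=get_calibration("wrist"); im=camera("wrist")
print(row([.4355,-.1445,.036],90))
p0=proj(c,[.4355,-.1455,.04])[0]; p=blob(im.max(2).astype(int),p0-[0,8],195,win=45)
v=p[p[:,1]<230]; print(p0,cv2.minEnclosingCircle(v),ray(c,cv2.minEnclosingCircle(v)[0],.04))
cv2.imwrite("pics/w6.png",cv2.resize(im[:,:,::-1],(800,600)))
```

```text
t 20.45 p [ 435.2 -146.6  131.1] yaw 90.03 tilt [ 0.0002 -0.0018] w 76.2 F [0.5 0.2 0.5] g 0.0 q [ 0.98  0.14 -0.79  1.99  0.11  1.06  0.14]
[ 0.013  0.012  0.025  0.031 -0.025  2.383]
[253.61773855 201.16530147] ((254.5, 197.45652770996094), 33.90568542480469) [[ 0.43618151 -0.14251469  0.04      ]]
```

The spatula's end lies beside the jar on its -x side, so I grasp with a 45° turn.

Request:
drive_tool(
  series=[0,0,1.3,0.05,0,0,0.75,0,0,2.6,0.05,0,0,0.75,0,0,3.9,0.05,0,0,0.75,0,0,5.2,0.05,0,0,0.75,0,0,6.5,0.05,0,0.2,0.75,0,0,7.8,0.05,0,0.5,0.75,0,0,9,0.05,0,1.0,0.75,0,0,9,0.05,0,1.0,0.75],
)

```text
time: 21.17
ee_pos: [0.4357, -0.1418, 0.0883]
eef_rot: [0.924, 0.383, -0.001, -0.002]
ft_force: [-1.2, 0.5, -0.9]
width: 0.0764
grip_force: 0.0
```

Run:
```python
from h import *
show(); print(row([.436,-.1445,.036],45))
c=get_calibration("wrist"); im=camera("wrist")
cv2.imwrite("pics/w7.png",cv2.resize(im[:,:,::-1],(800,600)))
```

```text
t 21.17 p [ 435.7 -141.8   88.3] yaw 44.99 tilt [-0.0027  0.0024] w 76.4 F [-1.2  0.5 -0.9] g 0.0 q [ 0.89  0.2  -0.72  2.03  0.15  0.97 -0.69]
[-0.041  0.002 -0.002 -0.043  0.059  1.306]
```

View pics/w7.png

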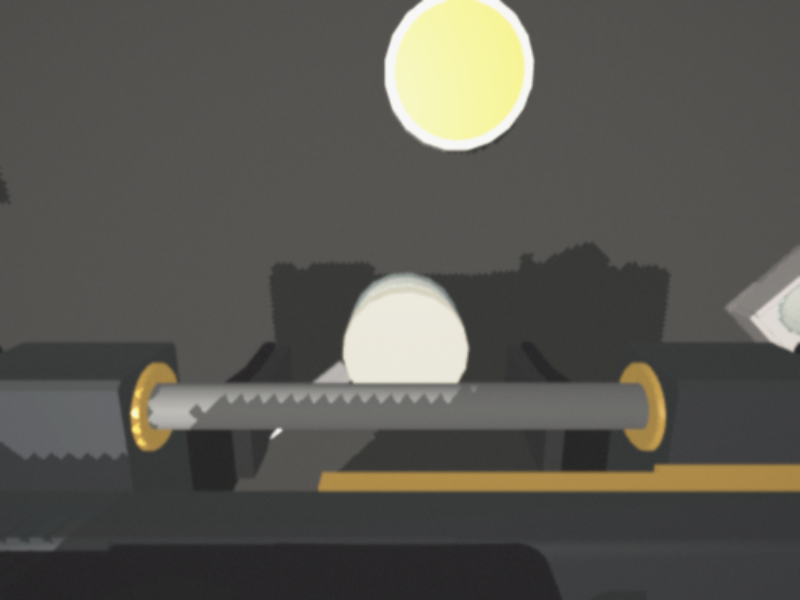

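Spatula end at (335,370), lower-left of the jar; another 20° of turn gives more margin from the left finger.

Request:
drive_tool(
  series=[0,0,1.3,-0.02,0.03,0,0.75,0,0,2.6,-0.02,0.03,0,0.75,0,0,4,-0.02,0.03,0.2,0.75,0,0,4,-0.02,0.03,0.6,0.75,0,0,4,-0.02,0.03,1.0,0.75,0,0,4,-0.02,0.03,1.3,0.75,0,0,4,-0.02,0.03,1.3,0,0,0,4,-0.02,0.03,1.3,0,0,0,4,-0.02,0.03,1.3,0,0,0,4,-0.02,0.03,1.3,0],
)

```text
time: 22.05
ee_pos: [0.4369, -0.145, 0.0395]
eef_rot: [0.976, 0.218, 0.001, 0.0]
ft_force: [-0.8, -0.1, -0.6]
width: 0.057
grip_force: 0.0
```

Request:
drive_tool(
  series=[0,0,0,0,0,0,0,0,0,0,0,0,0,0,0,0,0,0,0,-0.2,0,0,0,0,0,0,-0.6,0,0,0,0,0,0,-1.0,0,0,0,0,0,0,-1.7,0,0,0,0,0,0,-2.4,0,0,0,0,0,0,-2.7,0],
)

```text
time: 22.72
ee_pos: [0.4373, -0.1449, 0.1503]
eef_rot: [0.976, 0.218, 0.002, 0.001]
ft_force: [1.1, 0.6, -0.9]
width: 0.0519
grip_force: 15.0
```

Run:
```python
from h import *
show(); print(row([.662,.046,.14],90))
```

```text
t 22.72 p [ 437.3 -144.9  150.3] yaw 25.2 tilt [ 0.0035 -0.0016] w 51.9 F [ 1.1  0.6 -0.9] g 15.0 q [ 0.89  0.1  -0.69  1.97  0.07  1.09 -0.96]
[ 4.600e-02 -6.000e-03 -1.296e+01  7.114e+00 -1.928e+00  2.700e-01]
```

Request:
drive_tool(
  series=[0,0,-1,0.4,-0.1,0,0,0,0,-2.3,1.1,-0.3,0,0,0,0,-3.6,1.9,-0.5,0,0,0,0,-4.9,2.7,-0.73,0,0,0,0,-6.2,3.5,-0.95,0,0,0,0,-7.5,4.3,-1.16,0,0,0,0,-8.8,5.1,-1.4,0,0,0,0,-10.1,5.9,-1.6,0,0,0,0,-11.4,6.6,-1.8,0,0,0,0,-12.7,7.0,-1.9,0,0],
)

```text
time: 23.55
ee_pos: [0.6585, 0.0458, 0.1468]
eef_rot: [0.713, 0.702, 0.001, -0.001]
ft_force: [0.5, -0.1, -0.8]
width: 0.0514
grip_force: 15.0
```

Request:
drive_tool(
  series=[0,0,-0.2,0,0.05,0,0,0,0,-0.2,0,0.05,0,0,0,0,-0.2,0,0.05,0,0],
)

```text
time: 23.8
ee_pos: [0.6589, 0.042, 0.1466]
eef_rot: [0.71, 0.704, -0.0, -0.0]
ft_force: [0.2, -0.2, 0.3]
width: 0.0516
grip_force: 15.0
```

Run:
```python
from h import *
show(); print(row([.662,.046,.043],90))
```

```text
t 23.8 p [658.9  42.  146.6] yaw 89.5 tilt [-0.0005 -0.0005] w 51.6 F [ 0.2 -0.2  0.3] g 15.0 q [ 0.45  0.62 -0.85  1.44  0.47  1.29 -0.44]
[-0.006  0.005 -0.099  0.101  0.079  2.591]
```

Request:
drive_tool(
  series=[0,0,-0.1,0.1,0.08,0.4,0,0,0,-0.1,0.1,0.08,1.0,0,0,0,-0.1,0.1,0.08,1.6,0,0,0,-0.1,0.1,0.08,2.1,0,0,0,-0.1,0.1,0.08,2.35,0,0,0,-0.1,0.1,0.08,2.45,0,0,0,-0.1,0.1,0.08,2.52,0,0,0,-0.1,0.1,0.08,2.54,0],
)

```text
time: 24.47
ee_pos: [0.6628, 0.0467, 0.0456]
eef_rot: [0.706, 0.708, 0.0, 0.0]
ft_force: [0.8, -0.1, -0.2]
width: 0.0517
grip_force: 15.0
```

Request:
drive_tool(
  series=[0,0,0,0,0,0.015,0,0,0,0,0,0,0.03,0,0,0,0,0,0,0.04,0,0,0,0,0,0,0.04,0],
)

```text
time: 24.8
ee_pos: [0.6627, 0.0469, 0.0438]
eef_rot: [0.706, 0.708, 0.0, 0.0]
ft_force: [-0.1, 0.2, -1.7]
width: 0.0518
grip_force: 15.0
```

Request:
drive_tool(
  series=[0,0,0,0,0,0.015,0,0,0,0,0,0,0.03,0,0,0,0,0,0,0.04,0,0,0,0,0,0,0.04,0],
)

```text
time: 25.13
ee_pos: [0.6627, 0.0469, 0.0434]
eef_rot: [0.706, 0.708, 0.0, 0.001]
ft_force: [-6.1, -1.9, 11.9]
width: 0.0516
grip_force: 15.0
```

Request:
drive_tool(
  series=[0,0,0,0,0,0.01,0,0,0,0,0,0,0.02,0,0,0,0,0,0,0.02,0],
)

```text
time: 25.38
ee_pos: [0.6627, 0.0469, 0.0434]
eef_rot: [0.706, 0.708, -0.0, 0.001]
ft_force: [-8.5, -1.4, 18.6]
width: 0.0515
grip_force: 15.0
```

Request:
drive_tool(
  series=[0,0,0,0,0,-0.05,0.75,0,0,0,0,0,-0.05,0.75,0,0,0,0,0,-0.05,0.75,0,0,0,0,0,-0.05,0.75,0,0,0,0,0,-0.05,0.75,0,0,0,0,0,-0.4,0.75,0,0,0,0,0,-1.0,0.75,0,0,0,0,0,-1.8,0.75,0,0,0,0,0,-2.4,0.75,0,0,0,0,0,-2.4,0.75],
)

```text
time: 26.22
ee_pos: [0.6649, 0.0479, 0.1437]
eef_rot: [0.706, 0.708, 0.003, 0.002]
ft_force: [0.2, -0.1, -0.1]
width: 0.0763
grip_force: 0.0
```

Run:
```python
from h import *
show(); print(row([.4545,.1555,.13],136.5))
```

```text
t 26.22 p [664.9  47.9 143.7] yaw 90.17 tilt [0.008  0.0011] w 76.3 F [ 0.2 -0.1 -0.1] g 0.0 q [ 0.44  0.63 -0.85  1.43  0.48  1.28 -0.44]
[ 0.091  0.026 -9.267  2.705 -5.255  0.304]
```

Request:
drive_tool(
  series=[0,0,-1,0.2,-0.4,0,0.4,0,0,-2.2,0.6,-1.1,0,0.4,0,0,-3.4,1.0,-1.9,0,0.4,0,0,-4.6,1.4,-2.7,0,0.4,0,0,-5.8,1.8,-3.5,0,0.4,0,0,-7,2.2,-4.3,0.1,0.4,0,0,-8.2,2.55,-5,0.2,0.4,0,0,-9.27,2.7,-5.22,0.3,0.4,0,0,-9.27,2.7,-5.22,0.3,0.4,0,0,-9.27,2.7,-5.22,0.3,0.4],
)

```text
time: 27.05
ee_pos: [0.4536, 0.154, 0.1254]
eef_rot: [0.371, 0.929, -0.0, 0.001]
ft_force: [0.8, -0.6, 0.2]
width: 0.0609
grip_force: 0.0
```

Run:
```python
from h import *
show(); print(row([.4545,.1555,.0275],136.5)); c=get_calibration("wrist"); im=camera("wrist")
print(proj(c,[[.4545,.1555,.028]])*1.5625, proj(c,[.4545,.1555,.028]+R.from_euler("z",46.5,degrees=True).apply([[-.014,.04,0],[.014,.04,0]]))*1.5625)
cv2.imwrite("pics/w8.png",cv2.resize(im[:,:,::-1],(800,600)))
```

```text
t 27.05 p [453.6 154.  125.4] yaw 136.42 tilt [ 0.0009 -0.0009] w 60.9 F [ 0.8 -0.6  0.2] g 0.0 q [ 0.66  0.35 -1.22  1.93  0.36  1.11  0.11]
[-0.     0.014 -0.016  0.012  0.042  2.447]
[[398.24609646 310.43919517]] [[369.39085331 231.53653438]
 [426.90694401 231.44668022]]
```

View pics/w8.png

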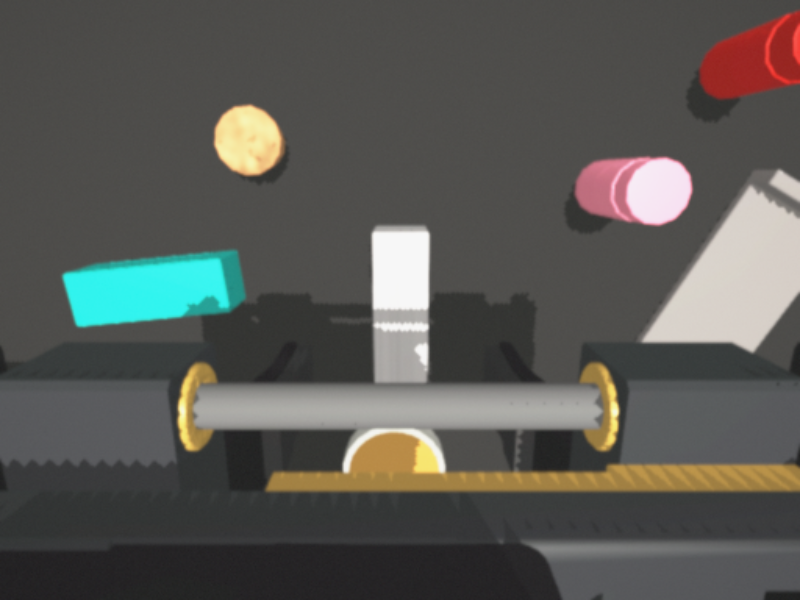

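Bar seen with far end at (373–429, 231), as predicted (369–427, 231). Descend and grip.

Request:
drive_tool(
  series=[0,0,0,0.01,0.05,0.4,0.4,0,0,0,0.01,0.05,1.0,0.4,0,0,0,0.01,0.05,1.7,0.4,0,0,0,0.01,0.05,2.15,0.4,0,0,0,0.01,0.05,2.38,0.4,0,0,0,0.01,0.05,2.4,0.4,0,0,0,0.01,0.05,2.4,-0.6,0,0,0,0.01,0.05,2.4,-0.6,0,0,0,0.01,0.05,2.4,-0.6,0,0,0,0.01,0.05,2.4,-0.6],
  grip_force=35,
)

```text
time: 27.93
ee_pos: [0.4552, 0.156, 0.0299]
eef_rot: [0.371, 0.929, 0.0, 0.001]
ft_force: [0.2, 0.7, 0.6]
width: 0.0417
grip_force: 0.0
```

Request:
drive_tool(
  series=[0,0,0,0,0,0,-0.6,0,0,0,0,0,0,-0.6,0,0,0,0,0,0,-0.6,0,0,0,0,0,-0.2,-0.6,0,0,0,0,0,-0.6,-0.6,0,0,0,0,0,-1.0,-0.6,0,0,0,0,0,-1.7,-0.6,0,0,0,0,0,-2.4,-0.6,0,0,0,0,0,-2.8,-0.6,0,0,0,0,0,-2.8,-0.6],
)

```text
time: 28.77
ee_pos: [0.4558, 0.1569, 0.1442]
eef_rot: [0.37, 0.929, 0.001, 0.002]
ft_force: [0.0, -0.7, -2.2]
width: 0.0279
grip_force: 35.0
```

Run:
```python
from h import *
show(); print(row([.5800,.2920,.14],108.2))
```

```text
t 28.77 p [455.8 156.9 144.2] yaw 136.52 tilt [0.0045 0.0004] w 27.9 F [ 0.  -0.7 -2.2] g 35.0 q [ 0.68  0.32 -1.24  1.91  0.34  1.14  0.12]
[0.046 0.024 5.665 0.072 4.587 0.12 ]
```

Request:
drive_tool(
  series=[0,0,0.7,0,0.4,0,-0.6,0,0,1.7,0,1.1,0,-0.6,0,0,2.7,0,1.9,0,-0.6,0,0,3.7,0,2.7,0,-0.6,0,0,4.7,0,3.5,0,-0.6,0,0,5.4,0.05,4.2,0,-0.6,0,0,5.66,0.05,4.53,0,-0.6,0,0,5.66,0.05,4.53,0,-0.6,0,0,5.66,0.05,4.53,0,-0.6],
)

```text
time: 29.52
ee_pos: [0.5769, 0.2894, 0.1394]
eef_rot: [0.586, 0.811, -0.001, -0.001]
ft_force: [-0.6, -0.7, -2.6]
width: 0.0276
grip_force: 35.0
```

Run:
```python
from h import *
show(); print(row([.579,.2905,.036],108.2)); c=get_calibration("wrist"); im=camera("wrist")
k=R.from_euler("z",18.2,degrees=True).apply([[-.03,.052,.018],[.03,.052,.018],[0.03,0,.006],[-.03,0,.006]])+[.579,.2905,0]
print(proj(c,k)*1.5625)
cv2.imwrite("pics/w9.png",cv2.resize(im[:,:,::-1],(800,600)))
```

```text
t 29.52 p [576.9 289.4 139.4] yaw 108.31 tilt [-0.0023 -0.0005] w 27.6 F [-0.6 -0.7 -2.6] g 35.0 q [ 0.12  0.63 -0.94  1.49  0.52  1.29 -0.55]
[-2.700e-02 -2.000e-03  2.300e-02  9.000e-03  6.500e-02  2.584e+00]
[[343.6150281  204.60425114]
 [457.10458403 204.82789719]
 [451.75140982 294.62935006]
 [348.21066012 294.40564577]]
```

View pics/w9.png

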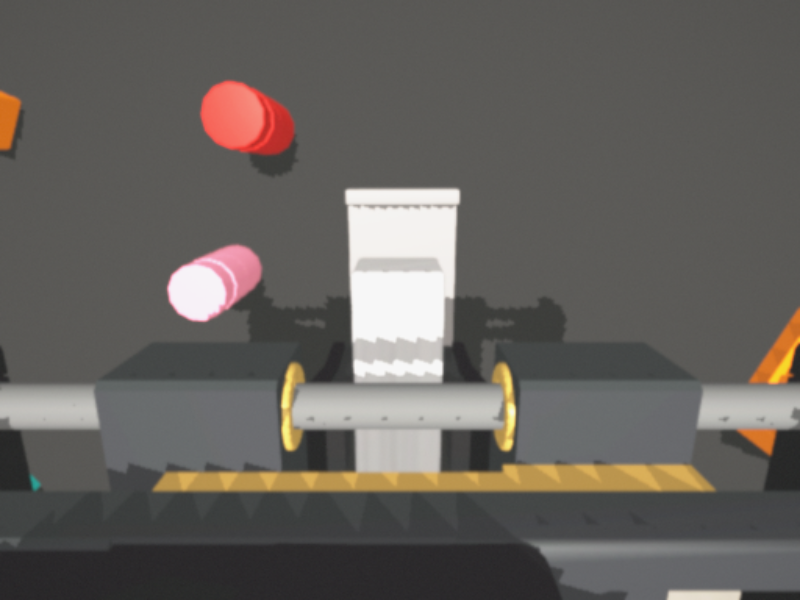

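Rest aligned (lip inner edge at row 204, columns 346–459; predicted 344–457). Lower.

Request:
drive_tool(
  series=[0,0,0,0.01,0.08,0.4,-0.6,0,0,0,0.01,0.08,1.0,-0.6,0,0,0,0.01,0.08,1.6,-0.6,0,0,0,0.01,0.08,2.1,-0.6,0,0,0,0.01,0.08,2.35,-0.6,0,0,0,0.01,0.08,2.45,-0.6,0,0,0,0.01,0.08,2.5,-0.6,0,0,0,0.01,0.08,2.5,-0.6],
)

```text
time: 30.23
ee_pos: [0.5809, 0.2902, 0.0414]
eef_rot: [0.586, 0.81, 0.0, 0.0]
ft_force: [0.6, 0.1, -1.4]
width: 0.0277
grip_force: 35.0
```

Request:
drive_tool(
  series=[0,0,0,0,0,0.02,-0.6,0,0,0,0,0,0.04,-0.6,0,0,0,0,0,0.05,-0.6,0,0,0,0,0,0.05,-0.6],
)

```text
time: 30.57
ee_pos: [0.5808, 0.2902, 0.0393]
eef_rot: [0.586, 0.81, 0.0, 0.0]
ft_force: [-0.3, 1.0, -2.9]
width: 0.0279
grip_force: 35.0
```

Request:
drive_tool(
  series=[0,0,0,0,0,0.02,-0.6,0,0,0,0,0,0.04,-0.6,0,0,0,0,0,0.06,-0.6,0,0,0,0,0,0.06,-0.6],
)

```text
time: 30.9
ee_pos: [0.5805, 0.2901, 0.0363]
eef_rot: [0.586, 0.81, -0.0, -0.0]
ft_force: [-0.2, 0.5, -2.6]
width: 0.0275
grip_force: 35.0
```

Request:
drive_tool(
  series=[0,0,0,0,0,0.015,-0.6,0,0,0,0,0,0.03,-0.6,0,0,0,0,0,0.03,-0.6],
)

```text
time: 31.15
ee_pos: [0.5806, 0.2903, 0.0354]
eef_rot: [0.586, 0.81, -0.0, 0.0]
ft_force: [0.3, -0.2, -0.6]
width: 0.0276
grip_force: 35.0
```

Request:
drive_tool(
  series=[0,0,0,0,0,0.015,-0.6,0,0,0,0,0,0.03,-0.6,0,0,0,0,0,0.03,-0.6],
)

```text
time: 31.4
ee_pos: [0.5807, 0.2902, 0.0353]
eef_rot: [0.586, 0.81, -0.0, 0.0]
ft_force: [-4.7, -3.9, 10.3]
width: 0.0278
grip_force: 35.0
```

Request:
drive_tool(
  series=[0,0,0,0,0,-0.02,0.1,0,0,0,0,0,-0.02,0.1,0,0,0,0,0,-0.02,0.1,0,0,0,0,0,-0.02,0.1,0,0,0,0,0,-0.3,0.1,0,0,0,0,0,-0.9,0.1,0,0,0,0,0,-1.8,0.1,0,0,0,0,0,-2.6,0.1,0,0,0,0,0,-3.4,0.1,0,0,0,0,0,-4,0.1],
)

```text
time: 32.23
ee_pos: [0.5808, 0.2908, 0.198]
eef_rot: [0.586, 0.81, 0.001, 0.001]
ft_force: [-0.2, 0.6, -0.6]
width: 0.0477
grip_force: 0.0
```

Request:
drive_tool(
  series=[0,0,0,-0.8,-0.8,0,0.1,0,0,0,-1.6,-1.6,0,0.1,0,0,0,-2.2,-2.2,-0.3,0.1,0,0,0,-2.9,-2.9,-0.5,0.1,0,0,0,-2.9,-2.9,-0.5,0.1,0,0,0,-2.9,-2.9,-0.5,0.1],
)

```text
time: 32.73
ee_pos: [0.5072, 0.1402, 0.2153]
eef_rot: [0.589, 0.808, -0.0, 0.002]
ft_force: [1.5, 1.4, -0.9]
width: 0.0478
grip_force: 0.0
```

Run:
```python
from h import *
show()
for n in ("scene","top"):
    cv2.imwrite(f"pics/{n}1.png", cv2.resize(camera(n)[:,:,::-1],(800,600)))
```

```text
t 32.73 p [507.2 140.2 215.3] yaw 107.86 tilt [ 0.0023 -0.0027] w 47.8 F [ 1.5  1.4 -0.9] g 0.0 q [ 0.58  0.3  -1.08  1.72  0.27  1.29 -0.25]
```

View pics/scene1.png

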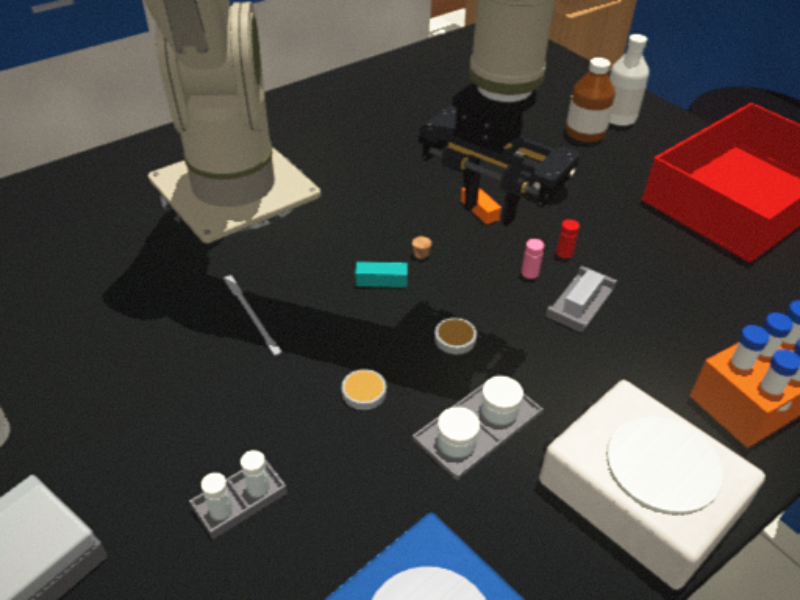

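View pics/top1.png

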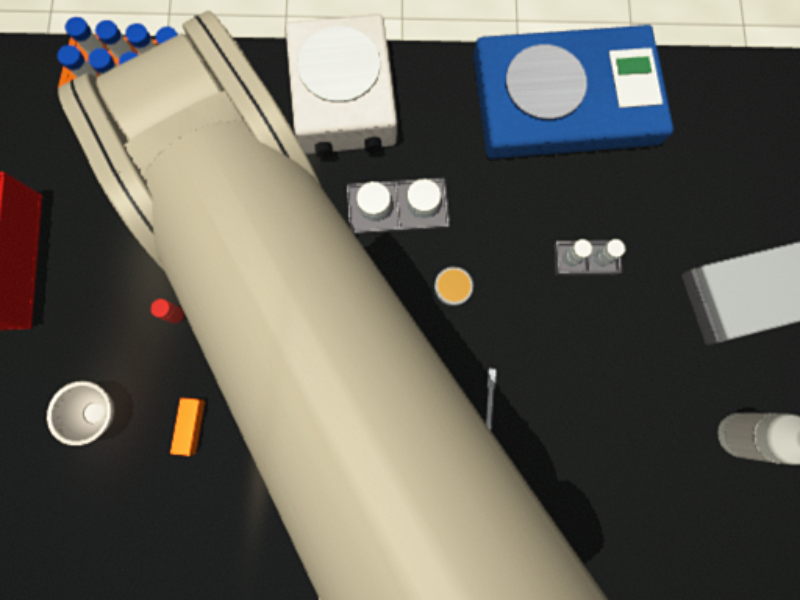

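The scene view shows everything in place: vials at (215,495) and (253,473) in the rack, jars at (459,432) and (502,400) in the tray, the bar at (585,290) on its rest, and the dishes unmoved at (363,388) and (455,335).

```bash
python3 -c "
from bench import r; print(r.close_job())"
```

```text
the job is handed in; nothing more can be done
None
```

The job is done and handed in: both vials stand in the rack, both jars stand in the tray, the bar lies on its rest, and the dishes are where they were.

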